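Wedge the spare ribbon cassette into the labeller's packed magazine

ROBOT

A 7-joint arm with a two-finger parallel gripper is mounted at the origin on the work surface. World frame = base frame: x ahead of the robot, y to its left, z up, the work surface at z = 0. Lengths are in m, angles in rad, forces in N, time in s.
With the tool pointing down it reaches from about 0.4 to 0.85 m from the base axis. Payload 4.5 kg.
Tool frame: the origin (TCP) lies at the very end of the fingers, on their centre line; the grasp point (between the pads) lies 19 mm behind it (tcp_to_grasp is the z of the grasp point in the tool frame, in m); z points along the fingers, y is the line along which they close (so a half turn about z gives the same grasp; the last joint's range is limited). The gripper opens to 88 mm and grips with 3 to 60 N. Pads are 18 mm wide; open, the fingers measure 123 mm over their backs; the gripper's body (75 mm by 187 mm) begins 45 mm behind the grasp point.
Start: joints at [-1.188, 0.689, -0.195, 1.565, 0.157, 0.902, -0.215], TCP at [0.214, 0.587, 0.239] pointing down, gripper open.
Joint ranges: [-3.01, 3.01], [-0.46, 2.08], [-1.47, 1.51], [0.13, 2.56], [-1, 4.14], [0.04, 2.09], [-2.66, 2.66]. Speed limits (rad/s): [2.57, 2.57, 3.14, 3.14, 3.14, 3.14, 3.14].

INTERFACE

Orientations are given as a unit quaternion [x, y, z, w].
In Python, from plant import * gives the robot as it stands. The module is installed in compiled form; this text tells all that it offers.
- The arm moves only by the shell command python3 -m jog 'ROWS' [OPENING] [FORCE]. ROWS is JSON, a list that holds one entry, the list of rows, each a list of 6 numbers: the shift along the tool's x, y, z in m, then the turn, a rotation vector about the tool's x, y, z in rad. In form: [[[dx, dy, dz, ax, ay, az], ...]]. A call has 1 to 12 rows; each row shifts and turns the commanded pose from where the row before left it, along the tool's axes as they then stand; what a row does not reach is not made up. A row lasts 1/8 s, in which the tool goes at most 62.5 mm and 10.7 degrees, less where a joint would pass 70% of its speed; a pose out of reach is approached as far as the arm can. A call with a gripper value outside its range is refused whole. OPENING is the finger opening in m, from 0 to 0.0881, set as the call begins (- or left out, the last holds). The fingers move at their own pace and stop on an object; FORCE is the grip in N (left out, the last holds). Time passes only in rows, so rows that do not move let the fingers close. It gives the time, the measured TCP pose, the force, the opening and the grip force at its end, in the units of the state.
- get_state(): the state, without advancing time (a new reading comes with each control period).
- snapshot(name): name is "scene" or "top"; returns a dict with "frame" (384x512x3 uint8, red, green, blue), "mtx" (3x3 intrinsics, pixels), "xyz" and "orientation" of the camera in the world. Camera axes: x right, y down, z forward; pixel columns grow to the right and rows downward; lengths in m; the calibration is good to about 2 mm. A picture is of the moment at which its call begins. There is no depth.
- finish_job(): hands the job in; it is judged then, once.
The state is a dict: "clock": time; "q": joint angles; "qd": joint speeds; "joint_torque": joint torques, N m; "tool_pos": TCP position; "eef_rot": TCP orientation; "contact_force": force on the tool from outside, world axes, zero at the start; "moment": the same for the moment, N m; "opening": opening from 0.0 (shut) to 1.0 (fully open); "finger_force": force on a finger pad.
Only numpy, scipy, OpenCV 4.12 (cv2) and the standard library are available. Lean on these libraries where they do the work, as an engineer would, in place of code of your own. Each camera call takes 0.05 s, during which the arm holds its last target. There are 200 camera calls.

TASK

Take the blue spare cassette from its cradle and work it down from above into the packed row in the magazine, directly beside the yellow cassette on the side towards the red end, letting its wedge keel nudge the neighbours apart without toppling any. Push on until its keel is fully home on the hidden depth stop and hold it pressed there firmly but gently for about half a second (some 10 to 20 N, never over 25 N on anything), then let go, leaving it standing on the stop, the whole row upright and snug and the other things on the bench alone.

Things in the scene. Friction and masses are not known exactly. Their poses are not given: they have to be found in the camera images.
- cassette: Blue spare cassette, about 0.35 kg, in the cradle. Body 80 long (x), 26 thick (y), from 30 mm up to flat shoulders at 116. Below it a wedge keel along x, 36 long, flat 6 thick at the bottom, widening to 26 at 21 mm, then straight. On the shoulders, centred, an orange handle tab to hold it by: 36 (x) x 14 (y), 116 to 154 mm up. Origin at the keel's bottom centre. End for end makes no difference.
- magazine: Aluminium magazine, 112 x 214, fixed, place and yaw vary. Origin: centre of underside; row runs along y; +y end plate red, both end plates 119 tall. Floor at 39 mm, side walls inside at x = +-46, 61 tall. Under the row, out of sight, a groove 48 wide (x) takes the keel; in it a rigid depth stop, set to an unmeasured height: top 12 to 36 mm above the origin. Feel for it. All slick plastic and metal.
- cheek_red (a joint): Sprung grey cheek (top 111 mm up) at the red end: how far it is pushed outwards, 0 to 0.026 m. Weak spring: 1.2 N at 0, 0.06 N more per mm. The four cassettes fill the row between two such cheeks with 1 mm play, no open gap; the spare spreads the row by 26 mm in all, against a few newtons of drag as it goes down.
- cheek_plain (a joint): The same sprung cheek at the bare end.
- cradle: Fixed steel cradle with green cheeks, 100 x 70 mm, 42 tall, that holds the spare upright, foot 8 mm above its origin (centre of its underside), 2 mm loose all round; same axes as the spare.
- yellow: Plastic ribbon cassette, yellow, standing on the magazine floor in the row: 80 long (x), 26 thick (y), 85 tall (z), its top a half cylinder of radius 13 running along x, flat underside; about 0.15 kg. Loose; origin at the centre of the underside; y axis points to the red end of the magazine.
- grey: Plastic ribbon cassette, mid grey, standing on the magazine floor in the row: 80 long (x), 26 thick (y), 85 tall (z), its top a half cylinder of radius 13 running along x, flat underside; about 0.15 kg. Loose; origin at the centre of the underside; y axis points to the red end of the magazine.
- white: Plastic ribbon cassette, white, standing on the magazine floor in the row: 80 long (x), 26 thick (y), 85 tall (z), its top a half cylinder of radius 13 running along x, flat underside; about 0.15 kg. Loose; origin at the centre of the underside; y axis points to the red end of the magazine.
- black: Plastic ribbon cassette, black (always the one next to the red end), standing on the magazine floor in the row: 80 long (x), 26 thick (y), 85 tall (z), its top a half cylinder of radius 13 running along x, flat underside; about 0.15 kg. Loose; origin at the centre of the underside; y axis points to the red end of the magazine.
- label_roll: Bystander: roll of white labels, 90 across, 56 tall, origin at centre of underside.
- roller: Bystander: steel roller standing on end, 32 across, 130 tall, origin at centre of underside.
- screwdriver: Bystander: screwdriver lying on the bench at the right, near the robot.
- wrench: Bystander: wrench lying on the bench at the far left.
- clamp_knob: Bystander: black clamp knob, 48 across, 36 tall, origin at centre of underside.
- screw_jar: Bystander: jar of screws, 60 across, 80 tall, origin at centre of underside.
Not all that is in view belongs to the job. Leave any purple look-alike of the black alone.

How it is judged:
By the outcome, as a careful person would: the job done as asked, in the order asked, and still so for the second after the job is handed in, with the robot touching nothing.
It also fails if it takes over 64 s, if anything falls off the work surface, if the arm or the gripper's body presses on something with over 40 N, if the wrist force passes 120 N, or if a joint passes its speed limit or range.

## Working session

There is one attempt and no reset: what is moved stays moved. The work goes in short steps, Python scripts to look and compute and a shell command to move; the robot and the scene stay as the last step left them, time stands still between calls to the robot, and variables do not carry over. Pictures are saved under pics/ and viewed, at most 10 in all, crops included, and the job is handed in when it is done.

```bash
mkdir -p pics; python3 - <<'E'
from plant import *
import cv2
s=get_state();print({k:s[k] for k in('clock','tool_pos','eef_rot','contact_force','opening')})
for n in('scene','top'):
    d=snapshot(n);cv2.imwrite(f'pics/{n}0.png',d['frame'][:,:,::-1]);print(n,d['mtx'],d['xyz'],d['orientation'])
E
```

```text
{'clock': 0.0, 'tool_pos': array([0.21344736, 0.58676353, 0.23790812]), 'eef_rot': array([ 1.73484258e-01,  9.84836224e-01, -9.01725687e-04, -1.00593066e-04]), 'contact_force': array([ 0.09047364,  0.11568393, -0.72173333]), 'opening': 1.000619725734511}
scene [[372.55106032   0.         256.13104516]
 [  0.         372.55106032 186.1893422 ]
 [  0.           0.           1.        ]] [1.11954387 0.48730527 0.96664435] [ 0.38155318  0.86592916 -0.29700008 -0.12796409]
top [[486.54128178   0.         261.85647855]
 [  0.         486.54128178 193.59593451]
 [  0.           0.           1.        ]] [0.47224663 0.00416902 1.47283481] [-0.69823641  0.71443913 -0.02609831  0.03689871]
```

View pics/top0.png

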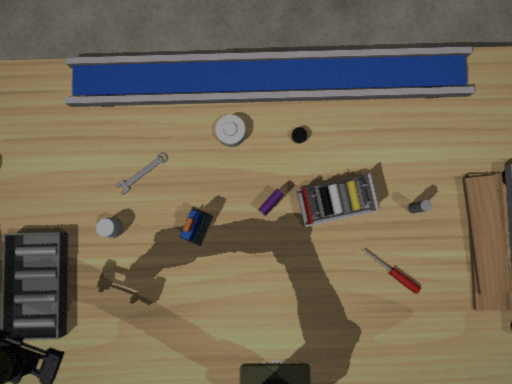

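View pics/scene0.png

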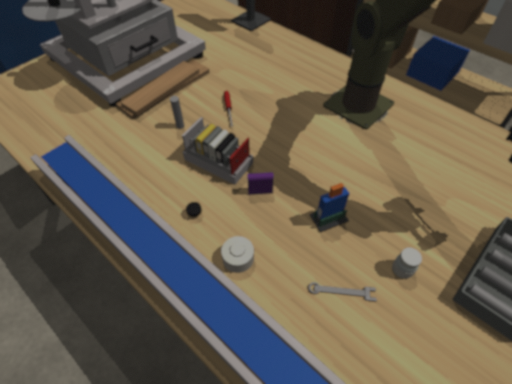

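Top view: blue spare with orange tab at about (195,225), magazine at (338,200) with its red plate at about (307,205), and yellow at about (353,195). The purple look-alike is at (271,202). Possible confusions: the blue conveyor at (270,75), and purple vs black (323,200). The spare is the one with the orange tab. I'll check with close crops.

```bash
python3 - <<'E'
import cv2,numpy as np
t=cv2.imread('pics/top0.png');s=cv2.imread('pics/scene0.png')
a=cv2.resize(t[165:235,285:385],(800,560),interpolation=cv2.INTER_CUBIC);cv2.imwrite('pics/c1.png',cv2.convertScaleAbs(a,alpha=1.5))
b=cv2.resize(t[195:255,165:225],(400,400),interpolation=cv2.INTER_CUBIC)
c=cv2.resize(s[175:235,305:365],(400,400),interpolation=cv2.INTER_CUBIC)
cv2.imwrite('pics/c2.png',cv2.convertScaleAbs(np.hstack([b,c]),alpha=1.8))
E
```

```text
(no output)
```

View pics/c1.png

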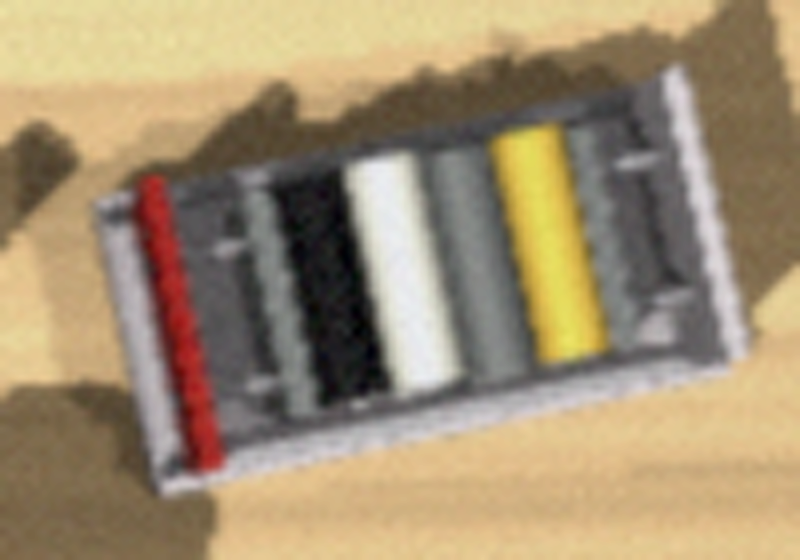

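View pics/c2.png

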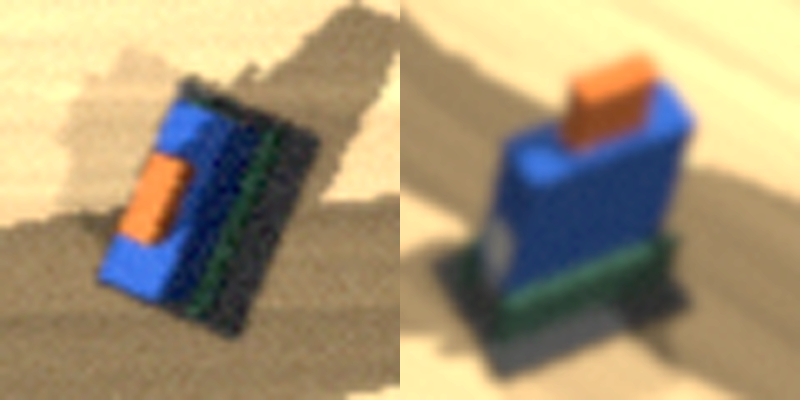

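Crop 1 gives the order from the red end as black, white, grey, yellow, so the target is the grey/yellow seam, from crop pixel (493,142) to (540,362). Crop 2 confirms the blue spare: its tab top is near crop (154,198) in the top view and (613,75) in the scene view.

```bash
cat >h.py <<'E'
from plant import *
import numpy as np,cv2
from scipy.spatial.transform import Rotation as R
def px2w(d,uv,z):
    r=R.from_quat(d['orientation']).apply(np.linalg.solve(d['mtx'],[uv[0],uv[1],1.]));c=np.array(d['xyz'])
    return c+r*(z-c[2])/r[2]
def w2px(d,p):
    c=R.from_quat(d['orientation']).inv().apply(np.array(p)-d['xyz']);u=d['mtx']@c;return u[:2]/u[2]
def yawdiff(): 
    s=get_state();return s['tool_pos'],R.from_quat(s['eef_rot']).as_matrix()
E
python3 - <<'E'
from h import *
t=snapshot('top');s=snapshot('scene')
f=lambda x,y:(285+(x+.5)/8-.5,165+(y+.5)/8-.5)
g=lambda x,y:(165+(x+.5)/6.667-.5,195+(y+.5)/6.667-.5)
P=lambda c,z:px2w(t,c,z)
def line(n,a,b):
    v=a-b;print(n,((a+b)/2).round(4),'len',np.linalg.norm(v).round(4),'yaw',np.degrees(np.arctan2(v[1],v[0])).round(1))
line('seam',P(f(493,140),.111),P(f(540,362),.111))
line('yellow',P(f(528,128),.111),P(f(574,362),.111))
line('red',P(f(152,178),.119),P(f(208,470),.119))
line('plain',P(f(677,68),.119),P(f(738,360),.119))
line('black',P(f(310,180),.111),P(f(357,400),.111))
print('tab',P(g(154,198),.162),px2w(s,(305+213/6.667,175+75/6.667),.162))
line('tabside',P(g(155,153),.162),P(g(118,233),.162))
line('shoulder',P(g(182,95),.124),P(g(100,283),.124))
print(yawdiff())
E
```

```text
seam [ 0.5819 -0.2206  0.111 ] len 0.0795 yaw 9.7
yellow [ 0.5837 -0.2327  0.111 ] len 0.0836 yaw 8.9
red [ 0.5586 -0.1016  0.119 ] len 0.1035 yaw 9.1
plain [ 0.5927 -0.2861  0.119 ] len 0.1039 yaw 9.3
black [ 0.5697 -0.1562  0.111 ] len 0.0788 yaw 10.1
tab [0.51130786 0.22477875 0.162     ] [0.51523705 0.22642191 0.162     ]
tabside [0.5135 0.2319 0.162 ] len 0.0354 yaw -25.5
shoulder [0.5164 0.2365 0.124 ] len 0.0849 yaw -24.3
(array([0.21348004, 0.58700973, 0.23824728]), array([[-9.39796678e-01,  3.41733955e-01, -3.27933219e-04],
       [ 3.41734110e-01,  9.39796117e-01, -1.02797898e-03],
       [-4.31049553e-05, -1.07815719e-03, -9.99999418e-01]]))
```

```bash
python3 -m jog '[[[-0.0368,-0.0216,-0.003,0,0,0],[-0.0368,-0.0216,-0.003,0,0,0],[-0.0368,-0.0216,-0.003,0,0,0],[-0.0368,-0.0216,-0.003,0,0,0],[-0.0368,-0.0216,-0.003,0,0,0],[-0.0368,-0.0216,-0.003,0,0,0],[-0.0368,-0.0216,-0.003,0,0,0],[-0.0368,-0.0216,-0.003,0,0,0],[-0.0368,-0.0216,-0.003,0,0,0],[-0.0368,-0.0216,-0.003,0,0,0],[-0.0368,-0.0216,-0.003,0,0,0],[0,0,0,0,0,0.087]]]' 0.06 20
python3 -m jog '[[[0,0,0,0,0,0],[0,0,0,0,0,0]]]'
python3 - <<'E'
from h import *
p,r=yawdiff();print(p,np.degrees(np.arctan2(r[1,0],r[0,0])))
s=snapshot('scene');t=snapshot('top')
a=cv2.resize(s['frame'][140:235,285:385],None,fx=4,fy=5.9,interpolation=cv2.INTER_CUBIC)
a=cv2.resize(s['frame'][145:225,295:375],(400,400),interpolation=cv2.INTER_CUBIC);b=cv2.resize(t['frame'][190:250,160:220],(400,400),interpolation=cv2.INTER_CUBIC)
cv2.imwrite('pics/c3.png',cv2.convertScaleAbs(np.hstack([a,b])[:,:,::-1],alpha=1.8))
print(w2px(s,p),w2px(t,p),w2px(s,[.5135,.226,.162]),w2px(t,[.5135,.226,.162]))
E
```

```text
clock: 1.7
tool_pos: [0.5155, 0.2212, 0.2716]
eef_rot: [0.221, 0.975, -0.001, 0.001]
contact_force: [-1.3, 0.4, -0.6]
opening: 0.677
finger_force: 0.0
clock: 1.95
tool_pos: [0.5123, 0.2265, 0.2716]
eef_rot: [0.215, 0.977, 0.0, -0.0]
contact_force: [0.0, 0.3, 0.6]
opening: 0.682
finger_force: 0.0
[0.51225214 0.22647242 0.27163977] 155.19636405123947
[344.96661298 158.70259305] [179.53234475 222.75262915] [337.18890978 185.7949341 ] [187.21521779 223.46990852]
```

View pics/c3.png

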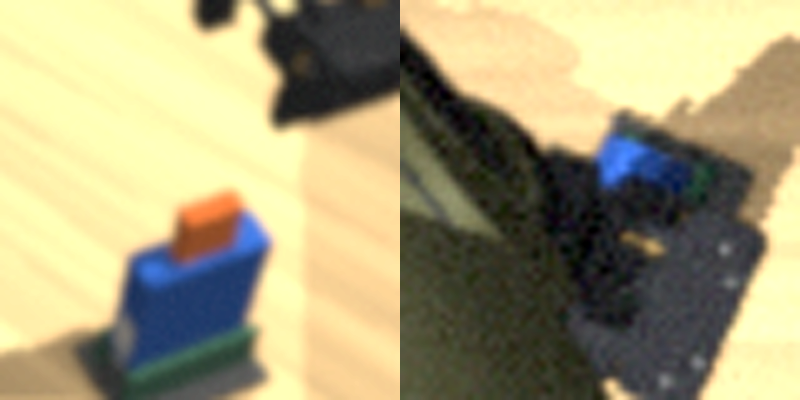

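The scene crop shows the tab at about (205,225), with the open gripper above it and turned to match. I'll descend now.

```bash
python3 -m jog '[[[0,0,0.028,0,0,0],[0,0,0.028,0,0,0],[0,0,0.028,0,0,0],[0,0,0.028,0,0,0],[0,0,0.02,0,0,0],[0,0,0.009,0,0,0],[0,0,0,0,0,0]]]'
python3 -m jog '[[[0,0,0.001,0,0,0],[0,0,0.001,0,0,0],[0,0,0.001,0,0,0],[0,0,0,0,0,0]]]'
python3 -m jog '[[[0,0,0.001,0,0,0],[0,0,0,0,0,0]]]'

```

```text
clock: 2.92
tool_pos: [0.5126, 0.2261, 0.1305]
eef_rot: [0.216, 0.976, -0.0, -0.0]
contact_force: [0.5, -0.4, 0.2]
opening: 0.679
finger_force: 0.0
clock: 3.42
tool_pos: [0.5129, 0.2258, 0.1278]
eef_rot: [0.216, 0.976, 0.0, 0.0]
contact_force: [0.3, 0.2, -0.3]
opening: 0.681
finger_force: 0.0
clock: 3.68
tool_pos: [0.5128, 0.2257, 0.1266]
eef_rot: [0.216, 0.976, -0.0, -0.0]
contact_force: [-0.4, -0.1, 0.7]
opening: 0.681
finger_force: 0.0
```

```bash
python3 -m jog '[[[0,0,0.001,0,0,0],[0,0,0,0,0,0]]]'; python3 -m jog '[[[0,0,0,0,0,0],[0,0,0,0,0,0],[0,0,0,0,0,0],[0,0,0,0,0,0],[0,0,0,0,0,0],[0,0,0,0,0,0]]]' 0 22; python3 -m jog '[[[0,0,0,0,0,0],[0,0,0,0,0,0]]]'
```

```text
clock: 3.92
tool_pos: [0.5128, 0.2257, 0.1256]
eef_rot: [0.216, 0.976, -0.0, -0.0]
contact_force: [-0.0, 0.4, -0.2]
opening: 0.682
finger_force: 0.0
clock: 4.68
tool_pos: [0.5129, 0.2259, 0.1257]
eef_rot: [0.216, 0.976, 0.0, 0.0]
contact_force: [0.9, 0.1, -0.4]
opening: 0.159
finger_force: 21.9
clock: 4.92
tool_pos: [0.5129, 0.2259, 0.1257]
eef_rot: [0.216, 0.976, 0.0, 0.0]
contact_force: [-0.2, -0.0, 0.3]
opening: 0.16
finger_force: 21.9
```

```bash
python3 -m jog '[[[0,0,-0.005,0,0,0],[0,0,-0.01,0,0,0],[0,0,-0.02,0,0,0],[0,0,-0.025,0,0,0],[0,0,-0.03,0,0,0],[0,0,-0.03,0,0,0],[0,0,-0.03,0,0,0],[0,0,-0.01,0,0,0],[0,0,0,0,0,-0.15],[0,0,0,0,0,-0.15],[0,0,0,0,0,-0.15],[0,0,0,0,0,-0.152]]]'
python3 -m jog '[[[0.0006,-0.02,0,0,0,0],[0.0006,-0.04,0,0,0,0],[0.0006,-0.04,0,0,0,0],[0.0006,-0.042,0,0,0,0],[0.0006,-0.042,0,0,0,0],[0.0006,-0.042,0,0,0,0],[0.0006,-0.042,0,0,0,0],[0.0006,-0.042,0,0,0,0],[0.0006,-0.042,0,0,0,0],[0.0006,-0.04,0,0,0,0],[0.0006,-0.04,0,0,0,0],[0.0006,-0.018,0,0,0,0]]]'
python3 -m jog '[[[0,0,0,0,0,0],[0,0,0,0,0,0]]]'
python3 - <<'E'
from h import *
p,r=yawdiff();print(p,r.round(4),np.degrees(np.arctan2(r[1,0],r[0,0])))
s=snapshot('scene')
cv2.imwrite('pics/c4.png',cv2.convertScaleAbs(cv2.resize(s['frame'][90:190,165:275],(792,576*5//4*1),interpolation=cv2.INTER_CUBIC)[:600,:,::-1],alpha=1.6))
a=cv2.resize(s['frame'][105:185,170:265],(760,600),interpolation=cv2.INTER_CUBIC);cv2.imwrite('pics/c4.png',cv2.convertScaleAbs(a[:,:,::-1],alpha=1.6))
for q in ([.5819,-.2206,.111],[.5819+.04*.9857,-.2206+.04*.1685,.111],p-[0,0,.1177]): 
    u=w2px(s,q);print(u,(u-[170,105])*[8,7.5])
E
```

```text
clock: 6.42
tool_pos: [0.5121, 0.2252, 0.2848]
eef_rot: [-0.086, 0.996, -0.0, -0.001]
contact_force: [-0.1, -0.0, -2.8]
opening: 0.155
finger_force: 21.9
clock: 7.92
tool_pos: [0.5785, -0.2238, 0.2848]
eef_rot: [-0.079, 0.997, -0.001, -0.001]
contact_force: [-0.7, -0.4, -3.4]
opening: 0.153
finger_force: 22.0
clock: 8.18
tool_pos: [0.5801, -0.2168, 0.2857]
eef_rot: [-0.084, 0.996, 0.001, -0.0]
contact_force: [-0.5, 0.0, -2.5]
opening: 0.156
finger_force: 22.0
[ 0.58006174 -0.21676113  0.28565332] [[-9.859e-01 -1.676e-01 -4.000e-04]
 [-1.676e-01  9.859e-01  2.000e-03]
 [ 1.000e-04  2.100e-03 -1.000e+00]] -170.35296199367386
[208.88263593 134.68708136] [311.06108745 222.65311022]
[201.29268521 142.12877762] [250.34148166 278.46583219]
[208.23591476 121.84536717] [305.88731804 126.34025374]
```

View pics/c4.png

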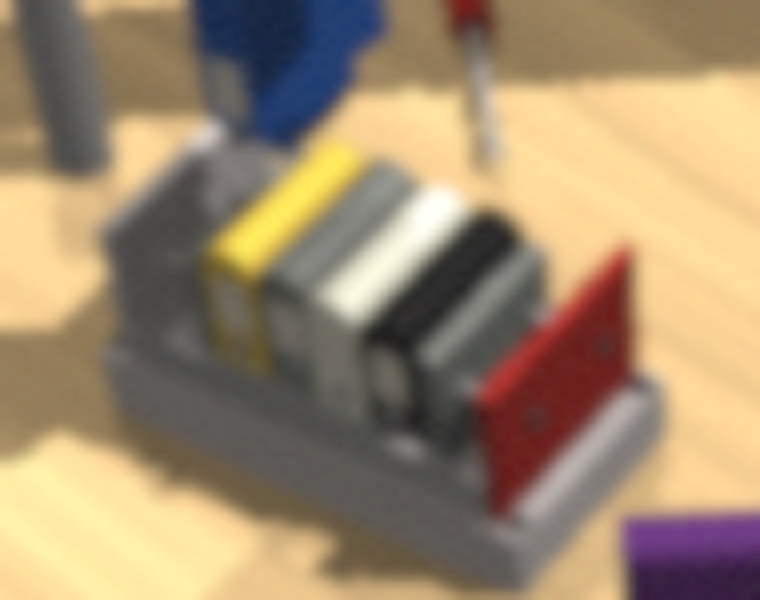

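The scene crop shows the yellow/grey seam running from about (268,275) to (365,165), with the spare hanging just behind it. This agrees with the top estimate to within a few mm. I'll lower to just above the row and check with an overlay.

```bash
python3 -m jog '[[[0,-0.0028,0.008,0,0,0],[0,0,0.012,0,0,0],[0,0,0.01,0,0,0],[0,0,0.002,0,0,0],[0,0,0,0,0,0],[0,0,0,0,0,0]]]'
python3 - <<'E'
from h import *
p,r=yawdiff();print(p)
s=snapshot('scene');x=np.array([.9859,.1676,0]);y=np.array([-.1676,.9859,0]);k=p-[0,0,.1177]
o=np.array([175,80]);im=cv2.resize(s['frame'][80:155,175:275],(800,600),interpolation=cv2.INTER_CUBIC)[:,:,::-1]
im=cv2.convertScaleAbs(im,alpha=1.6)
P=lambda q:tuple(int(v) for v in ((w2px(s,q)-o+.5)*8))
def ln(a,b,c):cv2.line(im,P(a),P(b),c,1)
for e in(-1,1):
  ln(k-.018*x+e*.003*y,k+.018*x+e*.003*y,(255,255,255))
  ln(k-.04*x+e*.013*y+[0,0,.116],k+.04*x+e*.013*y+[0,0,.116],(255,255,255))
  ln(k+e*.04*x-.013*y+[0,0,.116],k+e*.04*x+.013*y+[0,0,.116],(255,255,255))
c=np.array([.581,-.2200,.124])
for n in(-1,1):
  ln(c-.04*x+n*.013*y,c+.04*x+n*.013*y,(0,255,0))
cv2.imwrite('pics/c5.png',im)
E
```

```text
clock: 8.98
tool_pos: [0.5809, -0.222, 0.2541]
eef_rot: [-0.083, 0.997, -0.0, 0.0]
contact_force: [0.1, 0.5, -2.8]
opening: 0.16
finger_force: 22.0
[ 0.58093633 -0.22202771  0.25405868]
```

View pics/c5.png

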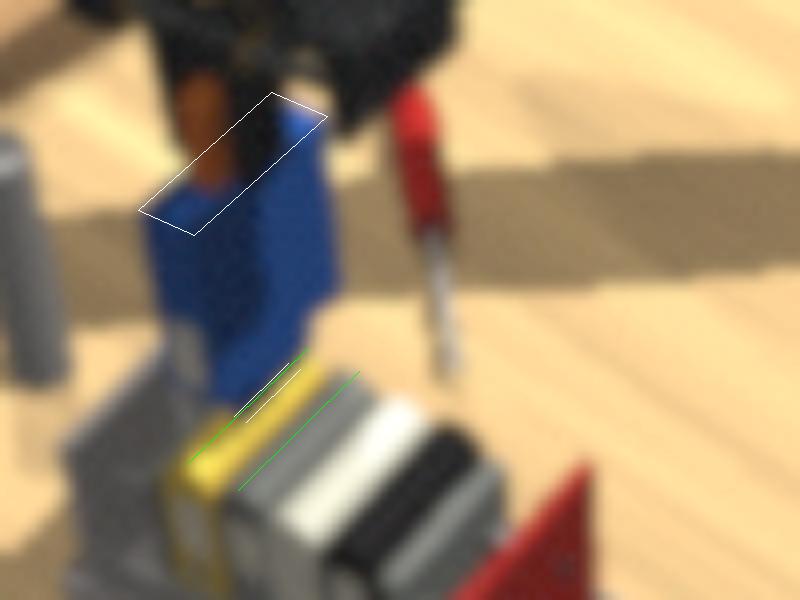

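The overlay is ambiguous: the row seems to sit about 10 px further toward red than drawn, and the keel outline is unclear. I'll make one more enlarged look with the full wireframe.

```bash
python3 - <<'E'
from h import *
p,r=yawdiff()
fs=[snapshot('scene') for _ in range(6)];s=fs[0];f=np.mean([q['frame'].astype(float) for q in fs],0)
f=np.clip(255*(f/255)**.6,0,255).astype(np.uint8)
x=np.array([.9859,.1676,0]);y=np.array([-.1676,.9859,0]);z=np.array([0,0,1.]);k=p-.1177*z
o=np.array([188,97]);S=12
raw=cv2.resize(f[97:147,188:221],None,fx=S,fy=S,interpolation=cv2.INTER_CUBIC)[:,:,::-1].copy();im=raw.copy()
P=lambda q:tuple(int(v) for v in ((w2px(s,q)-o+.5)*S))
def box(h,t,z0,z1,c,t0=None):
  t0=t if t0 is None else t0
  pts=[k+a*h*x+b*tt*y+zz*z for zz,tt in((z0,t0),(z1,t)) for a,b in((-1,-1),(1,-1),(1,1),(-1,1))]
  for i in range(4):
    for a,b in((i,(i+1)%4),(i+4,(i+1)%4+4),(i,i+4)):cv2.line(im,P(pts[a]),P(pts[b]),c,1)
box(.04,.013,.03,.116,(255,255,255));box(.018,.013,0,.021,(0,255,255),.003)
c=np.array([.581,-.2200,.124])
for n in(-1,1):cv2.line(im,P(c-.04*x+n*.013*y),P(c+.04*x+n*.013*y),(0,255,0),1)
cv2.imwrite('pics/c6.png',np.hstack([raw,im]))
E
```

```text
(no output)
```

View pics/c6.png

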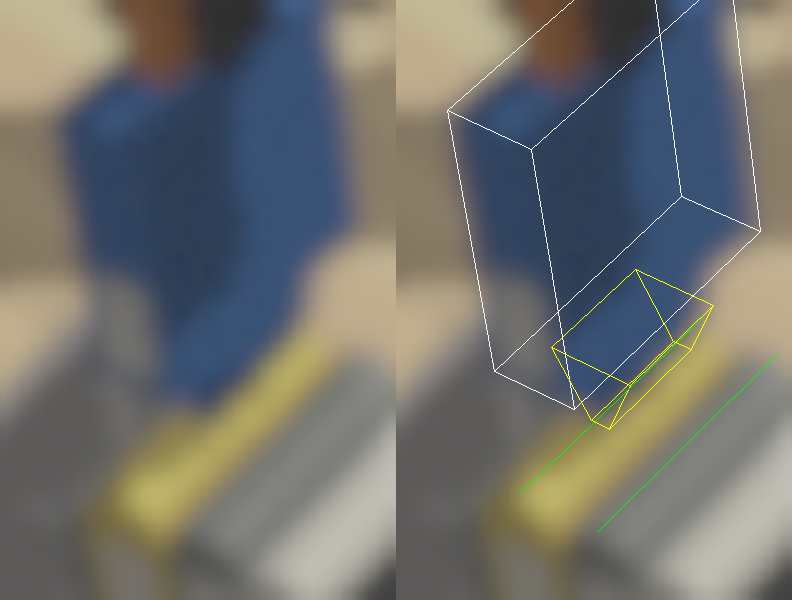

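The wireframe fits the cassette to about 2 mm, with its bottom corner at (178,405) against (178,408) predicted. The row axis fits too. I'll shift 2.5 mm toward red and descend, watching the force.

```bash
python3 -m jog '[[[0,0.0025,0,0,0,0],[0,0,0.004,0,0,0],[0,0,0.004,0,0,0],[0,0,0.002,0,0,0],[0,0,0,0,0,0]]]';python3 -m jog '[[[0,0,0.002,0,0,0],[0,0,0.002,0,0,0],[0,0,0.002,0,0,0]]]';python3 -m jog '[[[0,0,0.0015,0,0,0],[0,0,0.0015,0,0,0]]]';python3 -m jog '[[[0,0,0.0015,0,0,0],[0,0,0.0015,0,0,0]]]'
```

```text
clock: 9.95
tool_pos: [0.5801, -0.2195, 0.2434]
eef_rot: [-0.083, 0.997, 0.0, -0.0]
contact_force: [-0.3, -0.6, -3.4]
opening: 0.155
finger_force: 22.0
clock: 10.32
tool_pos: [0.5802, -0.2196, 0.2376]
eef_rot: [-0.083, 0.997, -0.0, 0.0]
contact_force: [-0.0, -0.8, -3.5]
opening: 0.158
finger_force: 22.0
clock: 10.58
tool_pos: [0.5809, -0.2199, 0.2355]
eef_rot: [-0.083, 0.997, -0.001, 0.001]
contact_force: [-1.1, -0.9, 3.1]
opening: 0.159
finger_force: 22.0
clock: 10.82
tool_pos: [0.5807, -0.2198, 0.232]
eef_rot: [-0.083, 0.997, -0.0, 0.001]
contact_force: [-0.1, -0.7, 1.4]
opening: 0.157
finger_force: 22.0
```

Contact came where expected, with little side force. I'll continue.

```bash
for i in 1; do python3 -m jog '[[[0,0,0.002,0,0,0],[0,0,0.002,0,0,0],[0,0,0.002,0,0,0],[0,0,0.002,0,0,0]]]'; done; python3 -m jog '[[[0,0,0.002,0,0,0],[0,0,0.002,0,0,0],[0,0,0.002,0,0,0],[0,0,0.002,0,0,0]]]'
```

```text
clock: 11.32
tool_pos: [0.5802, -0.2196, 0.2235]
eef_rot: [-0.083, 0.997, 0.0, -0.0]
contact_force: [0.2, -0.7, 0.7]
opening: 0.154
finger_force: 22.0
clock: 11.82
tool_pos: [0.5802, -0.2195, 0.2156]
eef_rot: [-0.083, 0.997, 0.0, 0.0]
contact_force: [0.2, -1.0, 2.6]
opening: 0.156
finger_force: 22.0
```

```bash
python3 -m jog '[[[0,0,0.0025,0,0,0],[0,0,0.0025,0,0,0],[0,0,0.0025,0,0,0],[0,0,0.0025,0,0,0],[0,0,0.0025,0,0,0],[0,0,0.0025,0,0,0]]]';python3 -m jog '[[[0,0,0.0025,0,0,0],[0,0,0.0025,0,0,0],[0,0,0.0025,0,0,0],[0,0,0.0025,0,0,0],[0,0,0.0025,0,0,0],[0,0,0.0025,0,0,0]]]';python3 -m jog '[[[0,0,0.002,0,0,0],[0,0,0.002,0,0,0],[0,0,0.002,0,0,0],[0,0,0.002,0,0,0],[0,0,0.002,0,0,0]]]'; python3 - <<'E'
from h import *
s=snapshot('scene')
a=cv2.resize(s['frame'][95:185,170:265],(760,600),interpolation=cv2.INTER_CUBIC);cv2.imwrite('pics/c7.png',cv2.convertScaleAbs(a[:,:,::-1],alpha=1.6))
E
```

```text
clock: 12.58
tool_pos: [0.5802, -0.2194, 0.2005]
eef_rot: [-0.083, 0.997, 0.0, -0.0]
contact_force: [0.9, -1.7, 0.9]
opening: 0.154
finger_force: 22.0
clock: 13.32
tool_pos: [0.5803, -0.2192, 0.1856]
eef_rot: [-0.083, 0.997, 0.0, 0.0]
contact_force: [-0.7, 1.1, 0.9]
opening: 0.158
finger_force: 22.0
clock: 13.95
tool_pos: [0.5796, -0.2192, 0.1749]
eef_rot: [-0.083, 0.997, 0.0, -0.001]
contact_force: [-0.5, 1.2, -2.2]
opening: 0.156
finger_force: 22.0
```

View pics/c7.png

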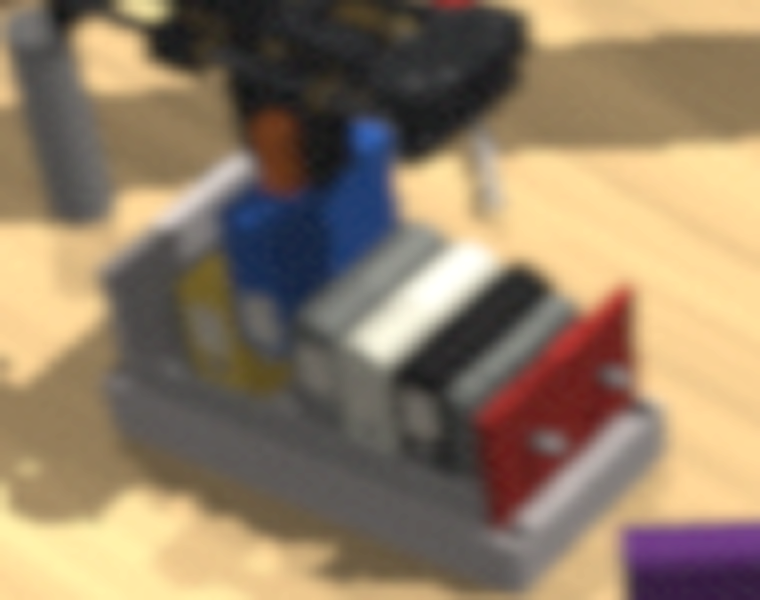

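The spare is entering between yellow and grey; yellow leans a little and should straighten as the flat sides engage. Next I'll feel for the stop.

```bash
python3 -m jog '[[[0,0,0.002,0,0,0],[0,0,0.002,0,0,0],[0,0,0.002,0,0,0],[0,0,0.002,0,0,0]]]';python3 -m jog '[[[0,0,0.002,0,0,0],[0,0,0.002,0,0,0],[0,0,0.002,0,0,0],[0,0,0.001,0,0,0]]]';python3 -m jog '[[[0,0,0.0007,0,0,0],[0,0,0.0007,0,0,0],[0,0,0.0007,0,0,0]]]';python3 -m jog '[[[0,0,0.0007,0,0,0],[0,0,0.0007,0,0,0],[0,0,0.0007,0,0,0]]]'
```

```text
clock: 14.5
tool_pos: [0.5802, -0.2194, 0.1675]
eef_rot: [-0.083, 0.997, 0.0, -0.0]
contact_force: [-0.4, 2.3, -2.8]
opening: 0.159
finger_force: 22.0
clock: 15.0
tool_pos: [0.5802, -0.2195, 0.1605]
eef_rot: [-0.083, 0.997, 0.0, -0.0]
contact_force: [-0.6, 2.4, -2.7]
opening: 0.151
finger_force: 22.0
clock: 15.38
tool_pos: [0.5802, -0.2195, 0.1586]
eef_rot: [-0.083, 0.997, 0.0, 0.0]
contact_force: [-0.1, 1.9, -2.6]
opening: 0.158
finger_force: 22.0
clock: 15.75
tool_pos: [0.5803, -0.2195, 0.1564]
eef_rot: [-0.083, 0.997, 0.0, 0.0]
contact_force: [-0.2, 1.9, -1.8]
opening: 0.154
finger_force: 22.0
```

```bash
cat >ok.py <<'E'
from plant import *
import sys
s=get_state();f=s['contact_force'];print(s['clock'].__round__(2),s['tool_pos'][2].round(4),f.round(1));sys.exit(f[2]>1.5)
E
python3 -m jog '[[[0,0,0.0007,0,0,0],[0,0,0.0007,0,0,0]]]' >/dev/null; python3 ok.py &&
python3 -m jog '[[[0,0,0.0007,0,0,0],[0,0,0.0007,0,0,0]]]' >/dev/null; python3 ok.py &&
python3 -m jog '[[[0,0,0.0007,0,0,0],[0,0,0.0007,0,0,0]]]' >/dev/null && python3 ok.py &&
python3 -m jog '[[[0,0,0.0007,0,0,0],[0,0,0.0007,0,0,0]]]' >/dev/null && python3 ok.py &&
python3 -m jog '[[[0,0,0.0007,0,0,0],[0,0,0.0007,0,0,0]]]' >/dev/null && python3 ok.py &&
python3 -m jog '[[[0,0,0.0007,0,0,0],[0,0,0.0007,0,0,0]]]' >/dev/null && python3 ok.py &&
python3 -m jog '[[[0,0,0.0007,0,0,0],[0,0,0.0007,0,0,0]]]' >/dev/null && python3 ok.py
```

```text
16.0 0.155 [-0.2  2.  -2.6]
16.0 0.155 [-0.2  2.  -2.6]False
False
```

```bash
sed -i 's/sys.exit(f\[2\]>1.5)/sys.exit(int(f[2]>1.5))/' ok.py
python3 -m jog '[[[0,0,0.0007,0,0,0],[0,0,0.0007,0,0,0]]]' >/dev/null && python3 ok.py &&
python3 -m jog '[[[0,0,0.0007,0,0,0],[0,0,0.0007,0,0,0]]]' >/dev/null && python3 ok.py &&
python3 -m jog '[[[0,0,0.0007,0,0,0],[0,0,0.0007,0,0,0]]]' >/dev/null && python3 ok.py &&
python3 -m jog '[[[0,0,0.0007,0,0,0],[0,0,0.0007,0,0,0]]]' >/dev/null && python3 ok.py &&
python3 -m jog '[[[0,0,0.0007,0,0,0],[0,0,0.0007,0,0,0]]]' >/dev/null && python3 ok.py &&
python3 -m jog '[[[0,0,0.0007,0,0,0],[0,0,0.0007,0,0,0]]]' >/dev/null && python3 ok.py &&
python3 -m jog '[[[0,0,0.0007,0,0,0],[0,0,0.0007,0,0,0]]]' >/dev/null && python3 ok.py
```

```text
16.25 0.1536 [-0.9  2.3 -1.6]
16.5 0.1522 [-0.9  2.2 -2.4]
16.75 0.1509 [-0.4  1.9 -2.2]
17.0 0.1494 [-1.3  1.4 -1.4]
17.25 0.148 [-0.6  1.4 -2.2]
17.5 0.1466 [-0.   1.3 -2.8]
17.75 0.1452 [-1.1  2.  -2.8]
```

```bash
python3 -m jog '[[[0,0,0.0007,0,0,0],[0,0,0.0007,0,0,0]]]' >/dev/null && python3 ok.py &&
python3 -m jog '[[[0,0,0.0007,0,0,0],[0,0,0.0007,0,0,0]]]' >/dev/null && python3 ok.py &&
python3 -m jog '[[[0,0,0.0007,0,0,0],[0,0,0.0007,0,0,0]]]' >/dev/null && python3 ok.py &&
python3 -m jog '[[[0,0,0.0007,0,0,0],[0,0,0.0007,0,0,0]]]' >/dev/null && python3 ok.py &&
python3 -m jog '[[[0,0,0.0007,0,0,0],[0,0,0.0007,0,0,0]]]' >/dev/null && python3 ok.py &&
python3 -m jog '[[[0,0,0.0007,0,0,0],[0,0,0.0007,0,0,0]]]' >/dev/null && python3 ok.py &&
python3 -m jog '[[[0,0,0.0007,0,0,0],[0,0,0.0007,0,0,0]]]' >/dev/null && python3 ok.py &&
python3 -m jog '[[[0,0,0.0007,0,0,0],[0,0,0.0007,0,0,0]]]' >/dev/null && python3 ok.py &&
python3 -m jog '[[[0,0,0.0007,0,0,0],[0,0,0.0007,0,0,0]]]' >/dev/null && python3 ok.py &&
python3 -m jog '[[[0,0,0.0007,0,0,0],[0,0,0.0007,0,0,0]]]' >/dev/null && python3 ok.py
```

```text
18.0 0.1438 [-0.3  2.6 -2.2]
18.25 0.1424 [-1.   3.  -1.4]
18.5 0.141 [-0.1  2.  -1.8]
18.75 0.1396 [-0.4  2.3 -1.2]
19.0 0.1382 [-1.2  2.1 -1.7]
19.25 0.1368 [ 0.3  2.8 -2.5]
19.5 0.1354 [-0.8  1.7 -2.4]
19.75 0.134 [-0.1  2.1 -1.5]
20.0 0.1327 [-0.4  2.3 -0.9]
20.25 0.1312 [-0.5  3.3 -2.4]
```

```bash
python3 -m jog '[[[0,0,0.0005,0,0,0],[0,0,0.0005,0,0,0]]]' >/dev/null && python3 ok.py &&
python3 -m jog '[[[0,0,0.0005,0,0,0],[0,0,0.0005,0,0,0]]]' >/dev/null && python3 ok.py &&
python3 -m jog '[[[0,0,0.0005,0,0,0],[0,0,0.0005,0,0,0]]]' >/dev/null && python3 ok.py &&
python3 -m jog '[[[0,0,0.0005,0,0,0],[0,0,0.0005,0,0,0]]]' >/dev/null && python3 ok.py
```

```text
20.5 0.1305 [-1.7  2.3  1.8]
```

```bash
python3 -m jog '[[[0,0,0.0003,0,0,0],[0,0,0,0,0,0]]]' >/dev/null ; python3 ok.py;python3 -m jog '[[[0,0,0.0003,0,0,0],[0,0,0,0,0,0]]]' >/dev/null ; python3 ok.py
```

```text
20.75 0.1305 [-1.6  3.   4.6]
21.0 0.1305 [-1.1  2.   6.5]
```

Firm contact at z=0.1305, about 8 N per mm. I'll step up to roughly 12 N and hold.

```bash
python3 -m jog '[[[0,0,0.0004,0,0,0],[0,0,0,0,0,0]]]' >/dev/null ; python3 ok.py;python3 -m jog '[[[0,0,0.0003,0,0,0],[0,0,0,0,0,0]]]' >/dev/null ; python3 ok.py
```

```text
21.25 0.1304 [-1.7  2.2  8.4]
21.5 0.1304 [-1.4  2.  11.6]
```

```bash
python3 -m jog '[[[0,0,0.0001,0,0,0],[0,0,0,0,0,0],[0,0,0,0,0,0]]]' >/dev/null ; python3 ok.py;python3 -m jog '[[[0,0,0,0,0,0],[0,0,0,0,0,0],[0,0,0,0,0,0]]]' >/dev/null ; python3 ok.py
```

```text
21.88 0.1304 [-2.   2.  10.9]
22.25 0.1304 [-2.4  2.1 10.8]
```

```bash
python3 -m jog '[[[0,0,-0.0005,0,0,0],[0,0,-0.0006,0,0,0],[0,0,0,0,0,0]]]' >/dev/null ; python3 ok.py;python3 -m jog '[[[0,0,0,0,0,0],[0,0,0,0,0,0],[0,0,0,0,0,0],[0,0,0,0,0,0]]]' 0.036 ; python3 ok.py
```

```text
22.62 0.1305 [-2.   2.1  6.5]
clock: 23.12
tool_pos: [0.5802, -0.2197, 0.1298]
eef_rot: [-0.083, 0.997, -0.0, -0.0]
contact_force: [0.1, 0.4, -0.8]
opening: 0.402
finger_force: 0.0
23.12 0.1298 [ 0.1  0.4 -0.8]
```

Released cleanly. I'll raise, back off and look.

```bash
python3 -m jog '[[[0,0,-0.005,0,0,0],[0,0,-0.02,0,0,0],[0,0,-0.03,0,0,0],[0,0,-0.04,0,0,0],[0,0,-0.04,0,0,0],[0,0.03,-0.02,0,0,0],[0,0.05,0,0,0,0],[0,0.05,0,0,0,0],[0,0.05,0,0,0,0],[0,0.05,0,0,0,0],[0,0.04,0,0,0,0],[0,0,0,0,0,0]]]'
python3 - <<'E'
from h import *
s=snapshot('scene');t=snapshot('top')
a=cv2.resize(s['frame'][105:180,175:255],(480,450),interpolation=cv2.INTER_CUBIC);b=cv2.resize(t['frame'][165:235,335:385],(320,450),interpolation=cv2.INTER_CUBIC)
b=cv2.resize(t['frame'][165:240,305:358+22],(320,320),interpolation=cv2.INTER_CUBIC);b=np.pad(b,((0,130),(0,0),(0,0)))
cv2.imwrite('pics/c8.png',cv2.convertScaleAbs(np.hstack([a,b])[:,:,::-1],alpha=1.6))
E
```

```text
clock: 24.62
tool_pos: [0.5349, 0.0512, 0.2858]
eef_rot: [-0.087, 0.996, 0.001, 0.001]
contact_force: [0.6, -0.6, -0.4]
opening: 0.408
finger_force: 0.0
```

View pics/c8.png

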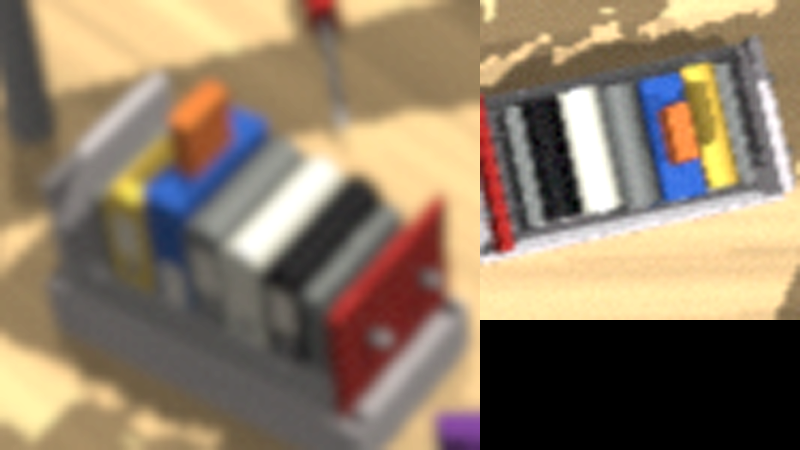

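The spare stands flush between yellow (125,195) and grey (235,190), and the row is upright and snug. Handing in.

```bash
python3 -c "
from plant import *
print(finish_job())"
```

```text
the job is handed in; nothing more can be done
None
```

The blue cassette is in the magazine between yellow and grey. I held it on the depth stop at about 11 N (wrist reading) for roughly 0.75 s and then let go. The last pictures show the row upright and snug, and I handed the job in at about 25 s on the robot's clock; no verdict came back.

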